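Load a solder feeder and hold its sprung roller cover at the threading position

TASK

Load the solder feeder: put the spool of solder over its upright post so that it sits fully home on the round seat, then put the knurled steel keeper ring over the post so that it lies flat on top of the spool; set each down and release it, do not let it drop down the post. Then raise the feeder's sprung roller cover (it has a black lift tab) until its pointer stands between the two lines on the side scale, 30 and 42 degrees open, and finish while still holding it there, steady, without letting go, so that I can thread the solder under the roller. Leave everything else on the desk where it is.

Things in the scene. Friction and masses are not known exactly. Their poses are not given: they have to be found in the camera images.
- feeder: fixed bench solder feeder: grey base 150 (x) x 250 (y) mm, deck 46 mm high; origin on the desk under its centre, x away from the control strip, y towards the spool post (at y +72 mm). At y -66 mm a white roller head 108 x 84 mm, 98 mm high, under the sprung cover. On its -y side a scale band about the hinge (radius 61 to 79 mm, up to 162 mm high) bears two black lines
- spool_seat (a point): centre of the round flat rubber seat (60 mm across) at the foot of the steel spool post, 50 mm above the desk; the spool's underside rests here. The feeder's axes. The post is 12 mm across, upright, straight to 65 mm above this point, then tapers to its tip
- post_tip (a point): tip of the spool post, 74 mm above the seat, 5 mm across
- cover_hinge (a point): middle of the cover's hinge axis, at the far (+x) side of the roller head, 101 mm above the desk, with the feeder's axes; the axis runs along the feeder's y
- cover (a joint): opening angle of the sprung cover (white plate 118 x 84 x 5 mm with a black side pointer), rad: 0 closed (level), growing as its front (feeder -x) edge rises; limit 1.15. The two scale lines are at 0.524 (30 degrees) and 0.733 (42 degrees). A torsion spring always pulls it shut: about 3 N at the tab when closed, 6 to 7 N between the lines; let go, it springs shut
- tab_grip (a point): grip point on the lift tab, 25.5 mm above the plate's mid-plane and 117 mm from the hinge axis along the closed plate (turning with the cover). The tab is upright when closed, 16 mm wide along the feeder's y, 10 mm thick along x, its top 10 mm above this point, the plate's top 23 mm below it
- spool: full spool of solder wire, standing upright on the desk: two round grey flanges 56 mm across and 5 mm thick, winding 49 mm across, 46 mm tall, bore 18 mm right through, about 0.28 kg; origin at the centre of its underside, z along the bore
- keeper: knurled steel keeper ring (a plain collar), standing on the desk: 36 mm across, 28 mm tall, bore 15 mm right through, about 0.12 kg; origin at the centre of its underside, z along the bore. On the loaded spool its underside is 46 mm above the seat and its top comes flush with the post's tip
- cleaner: bystander: black round tip-cleaner pot with brass wool, 66 mm across, 58 mm tall; origin at the centre of its underside
- tape: bystander: roll of black tape lying flat, 68 mm across, 18 mm tall, hole 38 mm; origin at the centre of its underside
- driver: bystander: screwdriver 190 mm long lying on the desk; origin under its middle, x towards the blade
- meter: bystander: grey multimeter lying flat, 150 x 74 x 44 mm; origin at the centre of its underside
- board: bystander: green circuit board 80 x 110 mm on 10 mm standoffs, 24 mm tall; origin at the centre of its underside
- mouse: bystander: black computer mouse 105 x 60 x 33 mm; origin at the centre of its underside
- cutters: bystander: side cutters with grey grips, 140 mm long, 12 mm tall, lying flat; origin on the desk between the grips, x towards the jaws

How it is judged (in metres and radians):
On the way, in this order (a step that is already met when the one before it is completed fails the run):
1. the spool is fully home on the seat, over the post, and released (z of spool in the frame of spool_seat below 0.003 m and horizontal distance between spool and spool_seat below 0.005 m and angle between spool's own z axis and vertical below 0.06 rad and contact force between spool and the fingers below 0.05 N), for 0.2 s.
2. the keeper ring is over the post, flat on the home spool, and released (z of spool in the frame of spool_seat below 0.003 m and horizontal distance between spool and spool_seat below 0.005 m and angle between each of spool, keeper's own z axis and vertical below 0.06 rad and z of keeper in the frame of spool_seat between 0.042 and 0.05 m and horizontal distance between keeper and spool_seat below 0.004 m and contact force between keeper and the fingers below 0.05 N), for 0.2 s.
At the end, for the whole second after the job is handed in: spool on the seat within 3 mm, keeper ring on top of it (underside 42 to 50 mm above the seat), both around the post, upright and untouched; the fingers hold the cover (over 1.5 N), still, at 0.51 to 0.75 rad through the last second (all of step 2 and contact force between spool and the fingers below 0.05 N and value of joint cover between 0.51 and 0.75 rad and velocity of joint cover between -0.1 and 0.1 rad/s and contact force between cover and the fingers above 1.5 N); the arm keeps its last pose, push and grip.
It fails at once if something else on the desk (cleaner pot, tape, screwdriver, meter, board, mouse, cutters) is moved by more than 25 mm (distance of any of cleaner, tape, driver, meter, board, mouse, cutters from where it was at the start of the episode above 0.025 m).
It fails at once if the spool or the keeper ring drops freely down the post (faster than 0.5 m/s) ((horizontal distance between spool and spool_seat below 0.008 m and linear speed of spool above 0.5 m/s and contact force between spool and the fingers below 0.05 N) or (horizontal distance between keeper and spool_seat below 0.008 m and linear speed of keeper above 0.5 m/s and contact force between keeper and the fingers below 0.05 N)).
It also fails if it takes over 72 s, if anything falls off the work surface, if the arm or the gripper's body presses on something with over 40 N, if the wrist force passes 120 N, or if a joint passes its speed limit or range.

ROBOT

A 6-joint arm with a two-finger parallel gripper is mounted at the origin on the work surface. World frame = base frame: x ahead of the robot, y to its left, z up, the work surface at z = 0. Lengths are in mm, angles in degrees, forces in N, time in s.
With the tool pointing down it reaches from about 350 to 850 mm from the base axis. Payload 8.1 kg.
Tool frame: the origin (TCP) lies midway between the tips of the shut fingers; the grasp point (between the pads) lies 19 mm behind it; z points along the fingers, y is the line along which they close (so a half turn about z gives the same grasp; the last joint's range is limited). The gripper opens to 85 mm and grips with 20 to 120 N. Pads are 22 mm wide; open, the fingers measure 114 mm over their backs; the gripper's body (76 mm by 85 mm) begins 54 mm behind the grasp point. The pads swing forward as they close: fully open they stand 13 mm farther back than shut.
Start: joints at [-76.226, 7.471, 85.268, -0, 87.261, -4.893], TCP at [192.06, -568.435, 231.292] pointing down, gripper open.
Joint ranges: [-169.43, 169.43], [-51.17, 129.36], [1.28, 143.12], [-76.62, 256.62], [0, 156.53], [-152.29, 152.29]. Speed limits (degrees/s): [136.94, 136.94, 159.86, 180, 180, 180].

INTERFACE

Orientations are given as [roll, pitch, yaw] about the fixed x, y, z axes, in that order (R = Rz(yaw) Ry(pitch) Rx(roll)).
In Python, from bench import r gives the robot as it stands.
- The arm moves only by the tool apply_moves, never from a script. Its argument "steps" is a list of rows, each a list of 7 numbers: the opening, from -1 (shut) to 1 (fully open), then the shift along the tool's x, y, z in mm, then the turn, a rotation vector about the tool's x, y, z in units of 5 degrees (1.0 is 5 degrees). A call has exactly 8 rows; each row shifts and turns the commanded pose from where the row before left it, along the tool's axes as they then stand; what a row does not reach is not made up. A row lasts 1/10 s, in which the tool goes at most 50 mm and 8.59 degrees, less where a joint would pass 70% of its speed; a pose out of reach is approached as far as the arm can. A call is refused whole if a number of a shift passes 50 or a number of a turn 1, either way. A call with a gripper value outside its range is refused whole. The fingers move at their own pace and stop on an object; "squeeze" is the grip in N (left out, the last holds). Time passes only in rows, so rows that do not move let the fingers close, or fill a call up. It gives the time, the measured TCP pose, the force, the opening and the grip force at its end, in the units of the state.
- r.sense(): the state, without advancing time (a new reading comes with each control period).
- r.snapshot(name): name is "side" or "top" or "wrist"; returns a dict with "color" (384x512x3 uint8, blue, green, red), "depth" (384x512 float32, mm along the optical axis (not along the pixel's ray), 0 where there is no reading), "mtx" (3x3 intrinsics, pixels), "dist" ([k1, k2, p1, p2, k3] as OpenCV has them; the pictures are not rectified), "T" (4x4, takes a point from camera to world coordinates); the wrist camera has in their place "hand_eye" (4x4, takes a point from camera to tool coordinates, whose origin is the TCP and whose axes are the flange's). Camera axes: x right, y down, z forward; pixel columns grow to the right and rows downward; lengths in mm; the calibration is good to about 2 mm. A picture is of the moment at which its call begins: read the wrist's pose just before it.
- r.hand_in(): hands the job in; it is judged then, once.
The state is a dict: "time": time; "joint_pos": joint angles; "qd": joint speeds; "joint_efforts": joint torques, N m; "tool_pos": TCP position; "tcp_rot": TCP orientation; "ft_force": force on the tool from outside, world axes, zero at the start; "wrist_torque": the same for the moment, N m; "finger_gap": finger opening in mm; "grip_force": force on a finger pad.
Only numpy, scipy, OpenCV 4.12 (cv2) and the standard library are available. Lean on these libraries where they do the work, as an engineer would, in place of code of your own. Each camera call takes 0.05 s, during which the arm holds its last target. There are 200 camera calls.

## Working session

There is one attempt and no reset: what is moved stays moved. The work goes in short steps, Python scripts to look and compute and a tool call to move; the robot and the scene stay as the last step left them, time stands still between calls to the robot, and variables do not carry over. Pictures are saved under pics/ and viewed, at most 13 in all, crops included, and the job is handed in when it is done.

Besides the shell and the picture viewer there is one more tool, called after ">>>" as a command line: name --pt "numbers of a row" for each row, then --argument value for the rest. apply_moves: Moves the arm, as the interface text tells. Its arguments: {"type":"object","properties":{"steps":{"type":"array"},"squeeze":{"type":"number"}},"required":["steps"]}

```bash
mkdir -p pics; ls
cat > h.py <<'E'
import numpy as np, cv2, pickle
from scipy.spatial.transform import Rotation as Ro
def save(r,names,tag):
    out={}
    for n in names:
        s=r.sense(); d=r.snapshot(n); d['s']=s; out[n]=d
        cv2.imwrite(f'pics/{n}_{tag}.png',d['color'])
        if n=='wrist':
            T=np.eye(4);T[:3,:3]=Ro.from_euler('xyz',s['tcp_rot'],degrees=True).as_matrix();T[:3,3]=s['tool_pos']
            d['T']=T@np.array(d['hand_eye'])
    pickle.dump(out,open(f'{tag}.pkl','wb')); return out
def ray(d,u,v):
    p=cv2.undistortPoints(np.array([[[u,v]]],float),np.array(d['mtx'],float),np.array(d['dist'],float))[0,0]
    R=np.array(d['T']); return R[:3,3],R[:3,:3]@np.array([p[0],p[1],1.])
def at_z(d,u,v,z):
    o,k=ray(d,u,v); return o+k*(z-o[2])/k[2]
def at_d(d,u,v):
    o,k=ray(d,u,v); D=d['depth'][int(v)-1:int(v)+2,int(u)-1:int(u)+2]; D=D[D>0]
    return o+k*np.median(D) if len(D) else None
def cloud(d):
    h,w=d['depth'].shape; v,u=np.mgrid[:h,:w]
    p=cv2.undistortPoints(np.stack([u,v],-1).reshape(-1,1,2).astype(float),np.array(d['mtx'],float),np.array(d['dist'],float))[:,0]
    P=np.c_[p,np.ones(len(p))]*d['depth'].reshape(-1,1); T=np.array(d['T'])
    P=P@T[:3,:3].T+T[:3,3]; P[d['depth'].ravel()==0]=np.nan; return P.reshape(h,w,3)
E
python3 - <<'E'
from h import *; from bench import r
o=save(r,['side','top','wrist'],'a'); print(r.sense())
for n in o: print(n,np.round(o[n]['T'],2).tolist())
a=np.hstack([cv2.resize(o['top']['color'],(512,384)) ]); 
cv2.imwrite('pics/top_big.png',cv2.resize(o['top']['color'],(800,600),interpolation=cv2.INTER_CUBIC))
E
```

```text
pics
{'time': 0.15, 'joint_pos': array([-7.62250341e+01,  7.50679315e+00,  8.53155861e+01, -1.08901717e-03,
        8.72588326e+01, -4.89288751e+00]), 'qd': array([-0.00047977, -0.07935179, -0.20570963,  0.04021398,  0.09147007,
        0.06114775]), 'joint_efforts': array([ 6.80985650e-04, -5.70061612e+01, -5.01160061e+01, -1.41282435e-04,
        9.49019857e-03,  4.60371973e-05]), 'tool_pos': array([ 191.96684597, -568.02738424,  230.46231619]), 'tcp_rot': array([-1.79918991e+02, -5.84308882e-03,  1.86679021e+01]), 'ft_force': array([-0.1470822 , -0.02501129,  0.33265899]), 'wrist_torque': array([0.00599059, 0.03728307, 0.03952844]), 'grip_force': 0.0, 'finger_gap': 85.57162756135214}
side [[-0.69, -0.56, 0.46, -72.4], [-0.72, 0.53, -0.45, 550.71], [0.01, -0.64, -0.77, 1081.32], [0.0, 0.0, 0.0, 1.0]]
top [[0.02, -1.0, 0.09, 412.35], [-1.0, -0.01, 0.02, -46.22], [-0.02, -0.09, -1.0, 1457.51], [0.0, 0.0, 0.0, 1.0]]
wrist [[0.32, -0.91, -0.27, 263.43], [-0.95, -0.31, -0.09, -545.54], [-0.0, 0.29, -0.96, 372.51], [0.0, 0.0, 0.0, 1.0]]
```

View pics/top_big.png

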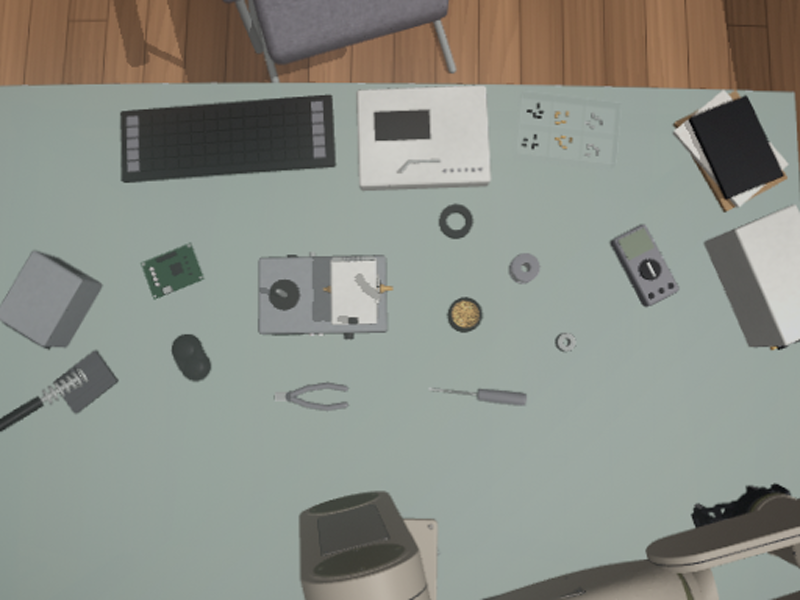

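View pics/side_a.png

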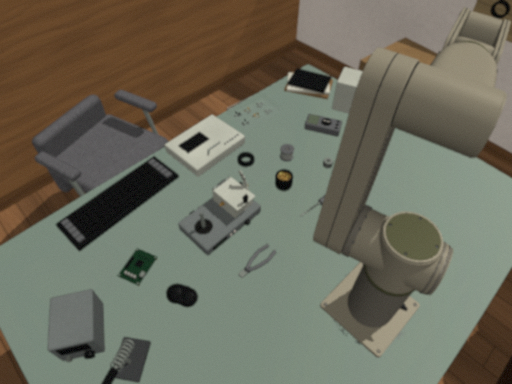

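The top view shows, in 800x600 pixels, the spool at (524,267), the keeper at (566,342), the feeder at (322,294), its post near (284,294) and the tab near (350,320). The side view shows the same layout. The feeder's front faces the robot.

Run:
```python
from h import *
o=pickle.load(open('a.pkl','rb')); d=o['top']; C=cloud(d)
k=.64
for n,u,v,z in [('spool',524,267,46),('keeper',566,342,28),('post',284,292,124),('tab',350,320,137),('f_tl',258,257,46),('f_bl',259,334,46),('f_br',387,332,46),('f_tr',387,256,46),('cleaner',465,314,58),('drv handle',500,396,20)]:
    print(n,at_z(d,u*k,v*k,z).round(1),at_d(d,u*k,v*k))
for n,p,zl,zh in [('spool',at_z(d,524*k,267*k,46),38,56),('keeper',at_z(d,566*k,342*k,28),20,38)]:
    m=(np.hypot(C[...,0]-p[0],C[...,1]-p[1])<45)&(C[...,2]>zl)&(C[...,2]<zh)
    q=C[m]; print(n,len(q),q.mean(0),q.min(0),q.max(0))
m=(C[...,2]>30)&(C[...,2]<58)
p=at_z(d,285*k,294*k,46); mm=m&(abs(C[...,0]-p[0])<110)&(abs(C[...,1]-p[1]+60)<160)
rect=cv2.minAreaRect(C[mm][:,:2].astype(np.float32)); print(rect)
c=d['color'][140:230,155:275]; 
a=cv2.resize(c,None,fx=5,fy=5,interpolation=cv2.INTER_CUBIC); cv2.imwrite('pics/feeder.png',a)
```

```text
spool [ 596.7 -270.5   46. ] [ 601.34434935 -276.15158167   10.66385688]
keeper [ 453.5 -355.2   28. ] [ 454.20718421 -360.58577759    2.87860483]
post [534.6 180.2 124. ] [537.15805761 184.93202261  96.05212426]
tab [484.4  56.9 137. ] [484.4585051   56.99456276 136.02540427]
f_tl [609.6 246.6  46. ] [6.16039122e+02 2.56123015e+02 1.34838552e-01]
f_bl [459.6 239.8  46. ] [461.06925268 248.84169801   1.22665341]
f_br [467.4  -7.6  46. ] [469.02261299  -6.45347429   3.34440487]
f_tr [614.6  -5.2  46. ] [621.38939671  -3.8394497   -1.33287506]
cleaner [ 503.3 -156.    58. ] [ 504.36304797 -157.2749854    42.30121429]
drv handle [ 347.3 -228.2   20. ] [ 347.63858865 -227.33066073   27.10803851]
spool 237 [ 597.52854755 -271.19317216   47.02193936] [ 571.16169958 -296.79324038   38.9601238 ] [ 624.17819433 -244.64338793   54.67815046]
keeper 103 [ 454.58183663 -353.33827855   28.81638324] [ 437.88316747 -372.79280092   20.52147881] [ 471.48033383 -336.84030897   35.4735327 ]
((538.1692504882812, 121.41519165039062), (172.1976318359375, 251.79896545410156), 0.9875369071960449)
```

View pics/feeder.png

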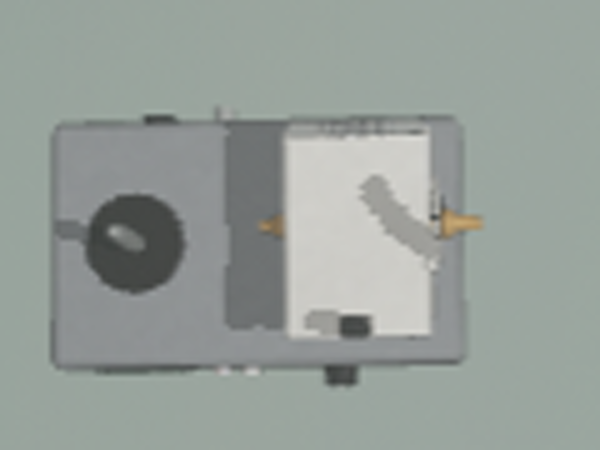

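The crop shows the post on its dark seat at (135,243), its tip leaning to about (113,231), the cover with its black tab at (355,325), and the pointer at (342,375). The feeder centre is near (538,120), yaw about 2°. Next I square the tool to the feeder and go over the spool and keeper.

>>> apply_moves --pt "1 0 0 0 0 0 0.85" --pt "1 0 0 0 0 0 0.85" --pt "1 0 0 0 0 0 0.85" --pt "1 0 0 0 0 0 0.82" --pt "1 36 -27 0 0 0 0" --pt "1 36 -27 0 0 0 0" --pt "1 36 -27 0 0 0 0" --pt "1 36 -27 0 0 0 0" --squeeze 40

```text
time: 0.95
tool_pos: [333.5, -454.6, 230.9]
tcp_rot: [-180.0, 0.0, 1.8]
ft_force: [0.7, -0.4, 0.4]
finger_gap: 85.5
grip_force: 0.0
```

>>> apply_moves --pt "1 36 -27 0 0 0 0" --pt "1 36 -27 0 0 0 0" --pt "1 36 -27 0 0 0 0" --pt "1 36 -27 0 0 0 0" --pt "1 36 -27 0 0 0 0" --pt "1 36 -27 0 0 0 0" --pt "1 0 0 0 0 0 0" --pt "1 0 0 0 0 0 0"

```text
time: 1.75
tool_pos: [543.8, -286.0, 230.7]
tcp_rot: [-180.0, 0.1, 2.0]
ft_force: [-1.0, 0.7, 0.0]
finger_gap: 85.3
grip_force: 0.0
```

Run:
```python
from h import *; from bench import r
o=save(r,['wrist'],'b'); s=r.sense(); print(s['tool_pos'],s['tcp_rot'],s['joint_pos'].round(1))
```

```text
[ 543.07949548 -286.98766759  230.76435327] [-1.79989100e+02  6.24310980e-02  1.86561928e+00] [-32.6   9.7  82.8  -0.   87.5  55.5]
```

View pics/wrist_b.png

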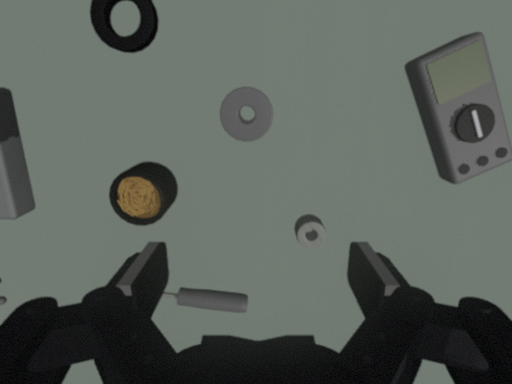

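The wrist view shows the spool's top at about (247,113), the keeper's at about (311,234), the cleaner pot at (140,193), and the tips around (150,260) and (365,260).

```bash
cat >> h.py <<'E'
def disc(d,p,zl,zh,rad):
    "centre of a horizontal disc's top seen in depth, from its outer contour"
    C=cloud(d); m=((np.hypot(C[...,0]-p[0],C[...,1]-p[1])<rad)&(C[...,2]>zl)&(C[...,2]<zh)).astype(np.uint8)
    m=cv2.morphologyEx(m,cv2.MORPH_OPEN,np.ones((3,3),np.uint8))
    c=max(cv2.findContours(m,cv2.RETR_EXTERNAL,cv2.CHAIN_APPROX_NONE)[0],key=cv2.contourArea)
    (u,v),ax,_=cv2.fitEllipse(c); z=np.nanmedian(C[...,2][m>0]); return u,v,ax,z
E
python3 - <<'E'
from h import *
d=pickle.load(open('b.pkl','rb'))['wrist']
for n,u,v,h,R in [('spool',247,113,46,40),('keeper',311,234,28,28)]:
    p=at_z(d,u,v,h); print(n,p)
    for b in (12,7): 
        uu,vv,ax,z=disc(d,p,h-b,h+8,R); print((uu,vv,ax,z),at_z(d,uu,vv,h))
E
```

```text
spool [ 601.69653065 -274.26430054   46.        ]
(245.73779296875, 113.49908447265625, (52.12464904785156, 53.00275802612305), np.float64(45.49653538646871)) [ 601.15089379 -272.97315154   46.        ]
(245.73779296875, 113.49908447265625, (52.12464904785156, 53.00275802612305), np.float64(45.5062045729114)) [ 601.15089379 -272.97315154   46.        ]
keeper [ 459.23801608 -355.42650898   28.        ]
(309.9844665527344, 232.32510375976562, (28.621801376342773, 28.917295455932617), np.float64(27.234450394032365)) [ 461.43564244 -353.99280548   28.        ]
(310.31060791015625, 233.17591857910156, (26.773632049560547, 28.613479614257812), np.float64(27.381228171547264)) [ 460.31292923 -354.48793757   28.        ]
```

>>> apply_moves --pt "1 29 -6 10 0 0 0" --pt "1 29.5 -6 20 0 0 0" --pt "1 0 0 40 0 0 0" --pt "1 0 0 40 0 0 0" --pt "1 0 0 40 0 0 0" --pt "1 0 0 40 0 0 0" --pt "1 0 0 25 0 0 0" --pt "1 0 0 0 0 0 0"

```text
time: 2.6
tool_pos: [596.6, -272.7, 10.8]
tcp_rot: [-179.7, 0.5, 1.7]
ft_force: [-0.4, 0.4, -0.0]
finger_gap: 85.4
grip_force: 0.0
```

>>> apply_moves --pt "-1 0 0 0 0 0 0" --pt "-1 0 0 0 0 0 0" --pt "-1 0 0 0 0 0 0" --pt "-1 0 0 0 0 0 0" --pt "-1 0 0 0 0 0 0" --pt "-1 0 0 0 0 0 0" --pt "-1 0 0 0 0 0 0" --pt "-1 0 0 0 0 0 0" --squeeze 40

```text
time: 3.4
tool_pos: [603.2, -274.8, 19.8]
tcp_rot: [179.8, -0.2, 1.8]
ft_force: [-2.1, -1.2, 6.8]
finger_gap: 53.4
grip_force: 45.2
```

>>> apply_moves --pt "-1 0 0 -5 0 0 0" --pt "-1 0 0 -15 0 0 0" --pt "-1 0 0 -30 0 0 0" --pt "-1 0 0 -40 0 0 0" --pt "-1 0 0 -40 0 0 0" --pt "-1 0 0 -40 0 0 0" --pt "-1 0 0 -30 0 0 0" --pt "-1 0 0 -18 0 0 0"

```text
time: 4.2
tool_pos: [602.5, -273.7, 239.9]
tcp_rot: [179.8, -0.3, 1.8]
ft_force: [0.2, 0.5, -2.3]
finger_gap: 53.2
grip_force: 46.2
```

Run:
```python
from h import *; from bench import r
o=save(r,['wrist'],'c'); s=r.sense(); print(s['tool_pos'],s['tcp_rot'],s['finger_gap'],s['grip_force'],s['ft_force'])
```

```text
[ 603.30092061 -274.19489821  242.55485577] [179.73875821  -0.45096373   1.82811253] 53.00059067065143 46.18427929468453 [0.42920076 0.19788045 1.45293829]
```

View pics/wrist_c.png

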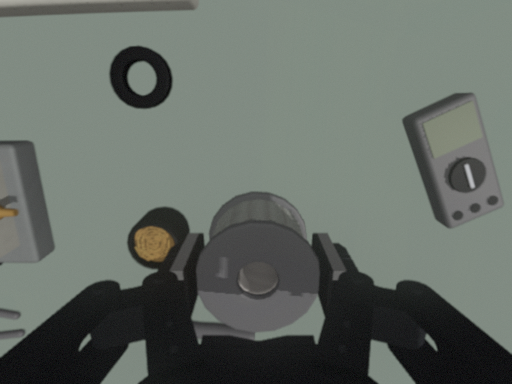

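The spool is held, top flange centre near (257,275), hanging about upright. Now over in front of the post to measure it, with the spool carried high.

>>> apply_moves --pt "-1 -7 -20 0 0 0 0" --pt "-1 -15 -44 0 0 0 0" --pt "-1 -15 -44 0 0 0 0" --pt "-1 -15 -44 0 0 0 0" --pt "-1 -15 -44 0 0 0 0" --pt "-1 -15 -44 0 0 0 0" --pt "-1 -15 -44 0 0 0 0" --pt "-1 -15 -44 0 0 0 0"

```text
time: 5.05
tool_pos: [477.8, 52.6, 234.3]
tcp_rot: [-180.0, -0.0, 1.8]
ft_force: [0.9, 0.7, -1.6]
finger_gap: 53.0
grip_force: 46.4
```

>>> apply_moves --pt "-1 -15 -44 0 0 0 0" --pt "-1 -15 -44 0 0 0 0" --pt "-1 -12 -30 0 0 0 0" --pt "-1 -4 -18 0 0 0 0" --pt "-1 0 0 0 0 0 0" --pt "-1 0 0 0 0 0 0" --pt "-1 0 0 0 0 0 0" --pt "-1 0 0 0 0 0 0"

```text
time: 5.85
tool_pos: [429.1, 184.5, 234.3]
tcp_rot: [180.0, 0.0, 1.7]
ft_force: [-0.9, -0.1, -3.5]
finger_gap: 53.0
grip_force: 46.4
```

Run:
```python
from h import *; from bench import r
o=save(r,['wrist'],'d'); d=o['wrist']; s=d['s']; print(s['tool_pos'],s['tcp_rot'],s['finger_gap'],s['grip_force'],s['ft_force'])
cv2.imwrite('pics/d_big.png',cv2.resize(d['color'],(800,600),interpolation=cv2.INTER_CUBIC))
# spool in hand: tool-frame plane of top flange
C=cloud(d); T=np.linalg.inv(np.array(d['T'])@np.linalg.inv(np.array(d['hand_eye'])))
Q=C@T[:3,:3].T+T[:3,3]
m=(abs(Q[...,0])<40)&(abs(Q[...,1])<27)&(Q[...,2]<-18)&(Q[...,2]>-45)
q=Q[m]; print(len(q),np.median(q,0),q.min(0),q.max(0))
A=np.c_[q[:,:2],np.ones(len(q))]; k=np.linalg.lstsq(A,q[:,2],rcond=None)[0]
for _ in range(5):
    e=A@k-q[:,2]; g=abs(e)<2; k=np.linalg.lstsq(A[g],q[g,2],rcond=None)[0]
print('plane',k,g.sum()); g=abs(A@k-q[:,2])<2.5; print(q[g].min(0),q[g].max(0),q[g].mean(0))
```

```text
[429.08313491 184.52037523 234.25960692] [1.79985748e+02 3.16336084e-03 1.73181490e+00] 53.039027411319495 46.421003211289644 [-0.92670109 -0.11668113 -3.53183217]
10950 [  1.33669893  -0.91759538 -25.73184526] [-29.69663089 -26.9953246  -41.86726963] [ 26.30113174  26.99748816 -18.01139999]
plane [ 9.65149872e-03  9.83648716e-04 -2.57077461e+01] 9912
[-29.69663089 -26.99139408 -28.19315502] [ 26.30113174  26.99748816 -22.97798834] [  0.49479014   0.51794805 -25.6825845 ]
```

View pics/d_big.png

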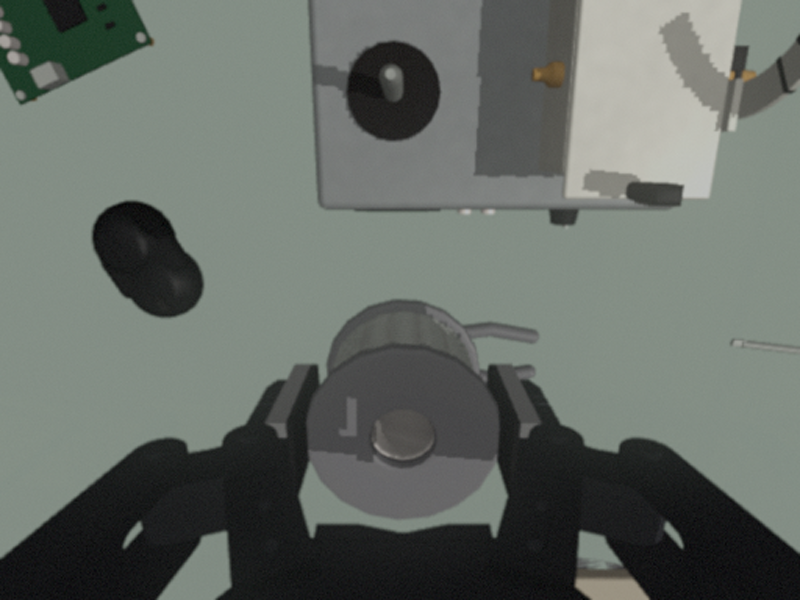

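The view shows the spool level in the hand, bore at (403,433), the seat disc centred near (393,91), the post's tip at (393,72), the tab at (655,193) and the pointer on the scale near (740,75).

Run:
```python
from h import *
d=pickle.load(open('d.pkl','rb'))['wrist']; k=.64
f=lambda u,v:(k*(u+.5)-.5,k*(v+.5)-.5)
print('seat',at_z(d,*f(393,91),50)); print('tip',at_z(d,*f(393,72),124))
print('bore',at_z(d,*f(403,433),260)); print('flange',at_z(d,*f(403,432),260),at_z(d,*f(306,432),260),at_z(d,*f(499,432),260))
print('tab top',at_z(d,*f(655,184),136.5), at_z(d,*f(630,186),136.5), at_z(d,*f(683,186),136.5),at_d(d,*f(655,190)))
print('front edge deck',at_z(d,*f(320,207),46),at_z(d,*f(560,208),46))
# seat via dark mask
g=cv2.cvtColor(d['color'],cv2.COLOR_BGR2GRAY); m=(g<62).astype(np.uint8); m[:20]=0;m[100:]=0;m[:,:218]=0;m[:,290:]=0
m=cv2.morphologyEx(m,cv2.MORPH_OPEN,np.ones((9,9),np.uint8)); c=max(cv2.findContours(m,0,1)[0],key=cv2.contourArea); e=cv2.fitEllipse(c); print(e,at_z(d,*e[0],50))
C=cloud(d); q=C[30:75,230:275].reshape(-1,3); q=q[q[:,2]>75]; print(len(q),q.round(0)[::max(1,len(q)//12)])
```

```text
seat [540.20433038 192.73779786  50.        ]
tip [540.66398376 191.38513907 124.        ]
bore [429.41949958 183.48236209 260.        ]
flange [429.73742979 183.49172644 260.        ] [428.91878298 210.36583957 260.        ] [430.4516403  156.87954768 260.        ]
tab top [492.64229062  61.38885959 136.5       ] [491.24311693  73.66091272 136.5       ] [492.1917004   47.21950033 136.5       ] [489.6443995   59.86940745 134.55547024]
front edge deck [465.76977805 240.70611683  46.        ] [469.99392596  77.20218092  46.        ]
((251.0015411376953, 57.654762268066406), (58.590999603271484, 61.91925811767578), 178.64089965820312) [540.56763433 193.07986968  50.        ]
263 [[545. 195. 116.]
 [543. 192. 122.]
 [541. 195. 124.]
 [541. 189. 120.]
 [539. 195. 123.]
 [539. 190. 123.]
 [538. 197. 118.]
 [537. 192. 121.]
 [539. 187.  97.]
 [535. 192. 118.]
 [536. 197.  95.]
 [535. 189.  98.]
 [535. 190.  84.]]
```

>>> apply_moves --pt "-1 37 -1.8 0 0 0 0" --pt "-1 37 -1.8 0 0 0 0" --pt "-1 27 -1.8 0 0 0 0" --pt "-1 10.2 0 10 0 0 0" --pt "-1 0 0 30 0 0 0" --pt "-1 0 0 30 0 0 0" --pt "-1 0 0 10 0 0 0" --pt "-1 0 0 0 0 0 0"

```text
time: 6.7
tool_pos: [538.4, 193.4, 152.2]
tcp_rot: [179.9, 0.2, 1.8]
ft_force: [0.6, -0.6, -1.9]
finger_gap: 53.6
grip_force: 46.5
```

>>> apply_moves --pt "-1 0 0 0 0 0 0" --pt "-1 0 0 0 0 0 0" --pt "-1 0 0 5 0 0 0" --pt "-1 0 0 5 0 0 0" --pt "-1 0 0 5 0 0 0" --pt "-1 0 0 5 0 0 0" --pt "-1 0 0 5 0 0 0" --pt "-1 0 0 0 0 0 0"

```text
time: 7.5
tool_pos: [539.0, 194.2, 128.0]
tcp_rot: [180.0, 0.1, 1.8]
ft_force: [-0.6, -0.0, -2.9]
finger_gap: 53.4
grip_force: 46.4
```

Run:
```python
from h import *; from bench import r
o=save(r,['wrist','side'],'e'); d=o['wrist']; s=d['s']; print(s['tool_pos'],s['tcp_rot'],s['ft_force'])
a=cv2.resize(d['color'][180:340,170:350],None,fx=2.6,fy=2.6,interpolation=cv2.INTER_CUBIC)
b=cv2.resize(o['side']['color'][140:240,160:270],(330,a.shape[0]),interpolation=cv2.INTER_CUBIC)
cv2.imwrite('pics/e.png',np.hstack([a,b]))
```

```text
[538.99436513 194.17675772 127.96316402] [1.79972502e+02 1.10815309e-01 1.82009481e+00] [-0.63541079 -0.02849376 -2.94199765]
```

View pics/e.png

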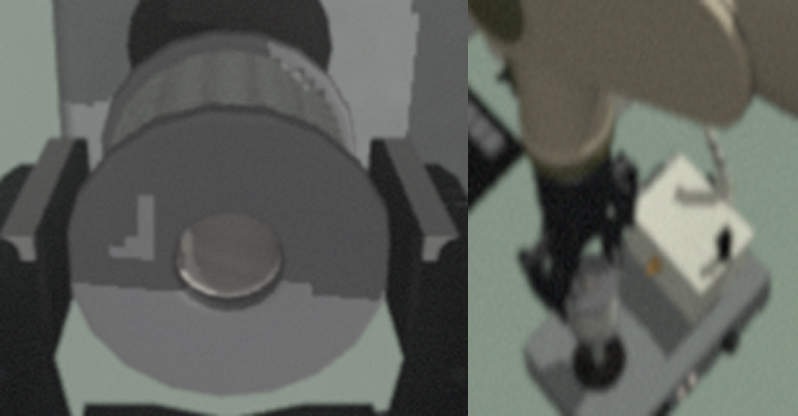

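The spool's underside is about 16 mm below the tip with no contact force. The side crop shows the post going into the bore. I lower further.

>>> apply_moves --pt "-1 0 0 7 0 0 0" --pt "-1 0 0 7 0 0 0" --pt "-1 0 0 7 0 0 0" --pt "-1 0 0 7 0 0 0" --pt "-1 0 0 7 0 0 0" --pt "-1 0 0 7 0 0 0" --pt "-1 0 0 6 0 0 0" --pt "-1 0 0 0 0 0 0"

```text
time: 8.4
tool_pos: [538.9, 194.2, 79.9]
tcp_rot: [180.0, 0.1, 1.8]
ft_force: [-0.8, -0.4, -2.6]
finger_gap: 53.4
grip_force: 46.4
```

>>> apply_moves --pt "-1 0 0 2 0 0 0" --pt "-1 0 0 2 0 0 0" --pt "-1 0 0 2 0 0 0" --pt "-1 0 0 2 0 0 0" --pt "-1 0 0 1.5 0 0 0" --pt "-1 0 0 0 0 0 0" --pt "-1 0 0 0 0 0 0" --pt "-1 0 0 0 0 0 0"

```text
time: 9.2
tool_pos: [539.8, 194.4, 71.9]
tcp_rot: [-180.0, -0.0, 1.8]
ft_force: [0.1, 0.3, -1.9]
finger_gap: 53.6
grip_force: 46.5
```

>>> apply_moves --pt "-1 0 0 1 0 0 0" --pt "-1 0 0 0.7 0 0 0" --pt "-1 0 0 0.5 0 0 0" --pt "-1 0 0 0 0 0 0" --pt "-1 0 0 0 0 0 0" --pt "-1 0 0 0 0 0 0" --pt "-1 0 0 0 0 0 0" --pt "-1 0 0 0 0 0 0"

```text
time: 10.0
tool_pos: [539.8, 194.4, 69.9]
tcp_rot: [-180.0, -0.0, 1.8]
ft_force: [-3.2, -0.2, 4.1]
finger_gap: 53.6
grip_force: 46.8
```

Contact on the seat. Releasing.

>>> apply_moves --pt "0.6 0 0 0 0 0 0" --pt "1 0 0 0 0 0 0" --pt "1 0 0 0 0 0 0" --pt "1 0 0 0 0 0 0" --pt "1 0 0 0 0 0 0" --pt "1 0 0 0 0 0 0" --pt "1 0 0 0 0 0 0" --pt "1 0 0 0 0 0 0"

```text
time: 10.8
tool_pos: [539.8, 194.4, 69.6]
tcp_rot: [-180.0, -0.0, 1.8]
ft_force: [0.7, 0.1, -0.2]
finger_gap: 85.5
grip_force: 0.0
```

>>> apply_moves --pt "1 0 0 -10 0 0 0" --pt "1 0 0 -25 0 0 0" --pt "1 0 0 -30 0 0 0" --pt "1 0 0 -30 0 0 0" --pt "1 0 0 -25 0 0 0" --pt "1 -27 0 -20 0 0 0" --pt "1 -43 0 -20 0 0 0" --pt "1 -40 0 0 0 0 0"

```text
time: 11.6
tool_pos: [430.2, 191.3, 233.7]
tcp_rot: [-179.9, -0.3, 1.8]
ft_force: [1.3, -0.0, 0.3]
finger_gap: 85.4
grip_force: 0.0
```

>>> apply_moves --pt "1 0 0 0 0 0 0" --pt "1 0 0 0 0 0 0" --pt "1 0 0 0 0 0 0" --pt "1 0 0 0 0 0 0" --pt "1 0 0 0 0 0 0" --pt "1 0 0 0 0 0 0" --pt "1 0 0 0 0 0 0" --pt "1 0 0 0 0 0 0"

```text
time: 12.4
tool_pos: [429.9, 190.9, 229.4]
tcp_rot: [180.0, 0.0, 1.8]
ft_force: [0.9, -0.0, 0.1]
finger_gap: 85.0
grip_force: 0.0
```

Run:
```python
from h import *; from bench import r
o=save(r,['wrist'],'f'); d=o['wrist']; s=d['s']; print(s['tool_pos'],s['tcp_rot'],s['ft_force'],s['finger_gap'])
u,v,ax,z=disc(d,[540,193],88,104,40); print(u,v,ax,z,at_z(d,u,v,96))
C=cloud(d); m=(np.hypot(C[...,0]-540,C[...,1]-193)<12)&(C[...,2]>116); print(m.sum(),np.nanmean(C[m],0),np.nanmax(C[m],0))
cv2.imwrite('pics/f_big.png',cv2.resize(d['color'],(800,600),interpolation=cv2.INTER_CUBIC))
```

```text
[429.9027943  190.85248591 229.44125907] [1.79994539e+02 2.11384287e-02 1.81007255e+00] [ 0.89834421 -0.02523728  0.10015085] 85.00839995229175
257.18792724609375 54.865787506103516 (65.78569030761719, 70.3441162109375) 95.56576754110142 [538.01616378 193.37442233  96.        ]
171 [539.5197807  192.89665985 120.18830632] [545.39095626 198.15487871 124.75112356]
```

View pics/f_big.png

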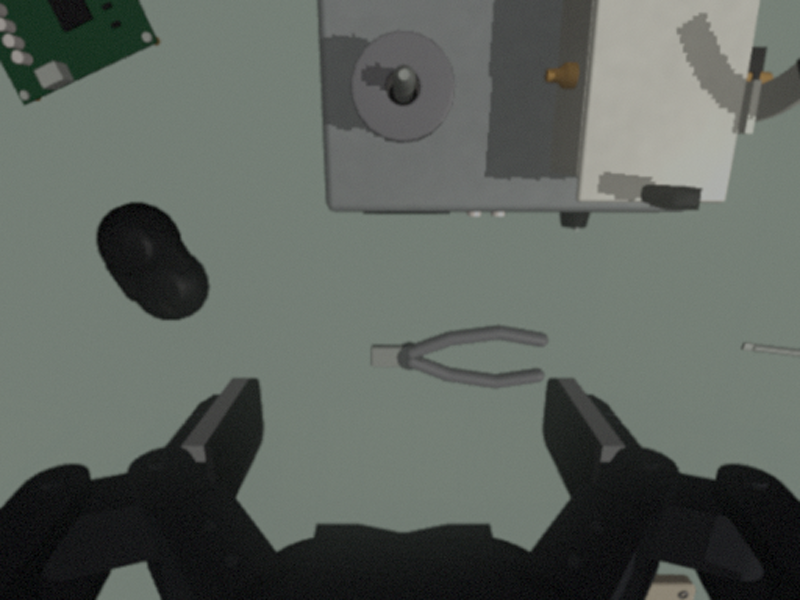

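The view shows the spool home on the seat, its top at 95.6 mm, with the post through the bore and the tip at (404,74). Now for the keeper.

>>> apply_moves --pt "1 1 25 0 0 0 0" --pt "1 1 45 0 0 0 0" --pt "1 1 48 0 0 0 0" --pt "1 1 48 0 0 0 0" --pt "1 1 48 0 0 0 0" --pt "1 1 48 0 0 0 0" --pt "1 1 48 0 0 0 0" --pt "1 1 48 0 0 0 0"

```text
time: 13.25
tool_pos: [448.9, -168.7, 229.9]
tcp_rot: [180.0, -0.0, 1.8]
ft_force: [0.9, -0.2, 0.1]
finger_gap: 85.2
grip_force: 0.0
```

>>> apply_moves --pt "1 1 48 0 0 0 0" --pt "1 1 48 0 0 0 0" --pt "1 1 48 0 0 0 0" --pt "1 1 30 0 0 0 0" --pt "1 1 14.7 0 0 0 0" --pt "1 0 0 10 0 0 0" --pt "1 0 0 30 0 0 0" --pt "1 0 0 30 0 0 0"

```text
time: 14.05
tool_pos: [460.8, -353.9, 159.0]
tcp_rot: [180.0, -0.1, 1.9]
ft_force: [0.7, 0.1, -0.2]
finger_gap: 85.0
grip_force: 0.0
```

>>> apply_moves --pt "1 0 0 35 0 0 0" --pt "1 0 0 35 0 0 0" --pt "1 0 0 35 0 0 0" --pt "1 0 0 20 0 0 0" --pt "1 0 0 10 0 0 0" --pt "1 0 0 0 0 0 0" --pt "1 0 0 0 0 0 0" --pt "1 0 0 0 0 0 0"

```text
time: 14.85
tool_pos: [461.3, -355.8, 26.5]
tcp_rot: [179.9, -0.1, 1.8]
ft_force: [0.1, 0.2, 0.0]
finger_gap: 85.5
grip_force: 0.0
```

>>> apply_moves --pt "1 0 0 7 0 0 0" --pt "1 0 0 7 0 0 0" --pt "1 0 0 4 0 0 0" --pt "1 0 0 3 0 0 0" --pt "-1 0 0 0 0 0 0" --pt "-1 0 0 0 0 0 0" --pt "-1 0 0 0 0 0 0" --pt "-1 0 0 0 0 0 0"

```text
time: 15.65
tool_pos: [460.5, -355.5, 4.2]
tcp_rot: [180.0, -0.0, 1.8]
ft_force: [-0.3, 0.1, -1.6]
finger_gap: 35.2
grip_force: 39.9
```

>>> apply_moves --pt "-1 0 0 0 0 0 0" --pt "-1 0 0 0 0 0 0" --pt "-1 0 0 0 0 0 0" --pt "-1 0 0 0 0 0 0" --pt "-1 0 0 0 0 0 0" --pt "-1 0 0 0 0 0 0" --pt "-1 0 0 0 0 0 0" --pt "-1 0 0 0 0 0 0"

```text
time: 16.45
tool_pos: [460.5, -355.5, 4.1]
tcp_rot: [180.0, -0.0, 1.8]
ft_force: [-1.5, 0.0, 4.8]
finger_gap: 34.8
grip_force: 40.4
```

>>> apply_moves --pt "-1 0 0 -10 0 0 0" --pt "-1 0 0 -25 0 0 0" --pt "-1 0 0 -40 0 0 0" --pt "-1 0 0 -40 0 0 0" --pt "-1 0 0 -40 0 0 0" --pt "-1 0 0 -40 0 0 0" --pt "-1 0 0 -20 0 0 0" --pt "-1 0 0 -10 0 0 0"

```text
time: 17.25
tool_pos: [460.8, -355.6, 231.7]
tcp_rot: [179.9, -0.1, 1.8]
ft_force: [1.0, -0.0, -1.6]
finger_gap: 35.0
grip_force: 40.2
```

>>> apply_moves --pt "-1 -1 -25 0 0 0 0" --pt "-1 -1 -45 0 0 0 0" --pt "-1 -1 -48 0 0 0 0" --pt "-1 -1 -48 0 0 0 0" --pt "-1 -1 -48 0 0 0 0" --pt "-1 -1 -48 0 0 0 0" --pt "-1 -1 -48 0 0 0 0" --pt "-1 -1 -48 0 0 0 0"

```text
time: 18.05
tool_pos: [439.3, 4.3, 227.2]
tcp_rot: [-180.0, 0.1, 1.8]
ft_force: [1.8, -0.7, -0.8]
finger_gap: 34.7
grip_force: 40.2
```

>>> apply_moves --pt "-1 -1 -48 0 0 0 0" --pt "-1 -1 -48 0 0 0 0" --pt "-1 -1 -48 0 0 0 0" --pt "-1 -1 -30 0 0 0 0" --pt "-1 -1 -15 0 0 0 0" --pt "-1 0 0 0 0 0 0" --pt "-1 0 0 0 0 0 0" --pt "-1 0 0 0 0 0 0"

```text
time: 18.85
tool_pos: [429.6, 190.2, 227.9]
tcp_rot: [180.0, 0.1, 1.8]
ft_force: [-0.8, -0.2, -1.8]
finger_gap: 34.7
grip_force: 40.3
```

Run:
```python
from h import *; from bench import r
o=save(r,['wrist'],'g'); d=o['wrist']; s=d['s']; print(s['tool_pos'],s['tcp_rot'],s['ft_force'],s['finger_gap'])
f=pickle.load(open('f.pkl','rb'))['wrist']; k=lambda u,v:(.64*(u+.5)-.5,.64*(v+.5)-.5)
print('f tip',at_z(f,*k(404,73),124))
# keeper top in hand
zt=s['tool_pos'][2]-4.1+28
C=cloud(d); T=np.linalg.inv(np.array(d['T'])@np.linalg.inv(np.array(d['hand_eye']))); Q=C@T[:3,:3].T+T[:3,3]
m=(abs(Q[...,0])<28)&(abs(Q[...,1])<17)&(Q[...,2]<-15)&(Q[...,2]>-32); q=Q[m]
A=np.c_[q[:,:2],np.ones(len(q))]; g=np.ones(len(q),bool)
for _ in range(6): c=np.linalg.lstsq(A[g],q[g,2],rcond=None)[0]; g=abs(A@c-q[:,2])<1.8
print('plane',c,g.sum(),q[g].min(0),q[g].max(0))
a=cv2.resize(d['color'][0:130,190:320],(560,560),interpolation=cv2.INTER_CUBIC)
b=cv2.resize(d['color'][205:345,220:290],(280,560),interpolation=cv2.INTER_CUBIC)
a=cv2.resize(d['color'][10:110,200:300],(500,500),interpolation=cv2.INTER_CUBIC)
b=cv2.resize(d['color'][220:320,225:285],(300,500),interpolation=cv2.INTER_CUBIC)
cv2.imwrite('pics/g.png',np.hstack([a,b])); print('zt',zt)
```

```text
[429.56226242 190.22026195 227.913494  ] [1.79958861e+02 7.06729769e-02 1.76872265e+00] [-0.76678968 -0.23154669 -1.75357047] 34.71863065863986
f tip [540.46265556 192.55510391 124.        ]
plane [ 4.52689540e-03 -2.32203735e-03 -2.32904927e+01] 3613 [-19.9297871  -16.78368943 -25.10533268] [ 16.05738733  16.99678074 -21.42401647]
zt 251.8134939964972
```

View pics/g.png

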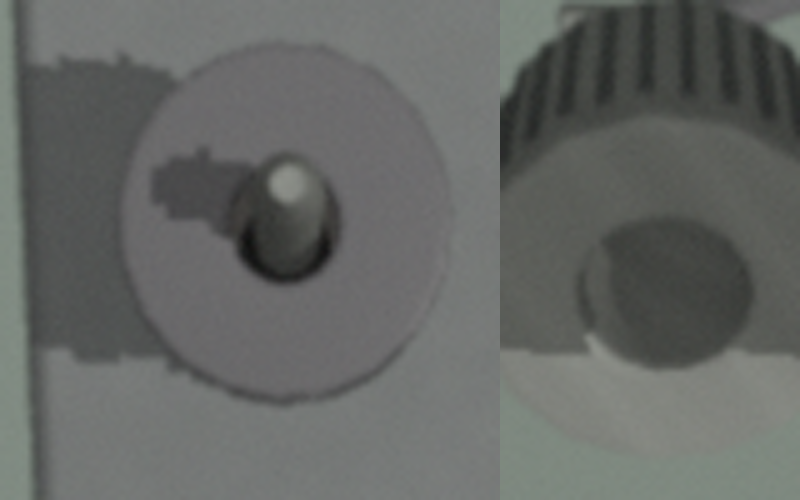

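The view shows the post's bright tip face at crop (289,184) and the keeper's bore at crop (667,293), level in the hand.

Run:
```python
from h import *
d=pickle.load(open('g.pkl','rb'))['wrist']; s=d['s']
t=at_z(d,200+289/5-.4,10+184/5-.4,124); b=at_z(d,225+167/5-.4,220+293/5-.4,s['tool_pos'][2]+23.5)
R=Ro.from_euler('xyz',s['tcp_rot'],degrees=True)
print(t,b,t-b,R.inv().apply(t-b), 'bore in tool',R.inv().apply(b-s['tool_pos']),'tip in tool',R.inv().apply(t-s['tool_pos']))
```

```text
[539.87963635 192.49892515 124.        ] [427.84541063 189.01269348 251.413494  ] [ 112.03422572    3.48623167 -127.413494  ] [ 1.12245527e+02 -1.18004048e-01  1.27275087e+02] bore in tool [ -1.78229092   1.17087358 -23.49698482] tip in tool [110.46323622   1.05286954 103.77810193]
```

>>> apply_moves --pt "-1 30 0 0 0 0 0" --pt "-1 40 0 0 0 0 0" --pt "-1 30 0 10 0 0 0" --pt "-1 12.4 0 30 0 0 0" --pt "-1 0 0 30 0 0 0" --pt "-1 0 0 17 0 0 0" --pt "-1 0 0 0 0 0 0" --pt "-1 0 0 0 0 0 0"

```text
time: 19.7
tool_pos: [542.3, 193.9, 141.9]
tcp_rot: [180.0, 0.0, 1.7]
ft_force: [0.8, -0.1, -1.1]
finger_gap: 34.6
grip_force: 40.3
```

>>> apply_moves --pt "-1 0 0 0 0 0 0" --pt "-1 0 0 0 0 0 0" --pt "-1 0 0 0 0 0 0" --pt "-1 0 0 0 0 0 0" --pt "-1 0 0 0 0 0 0" --pt "-1 0 0 0 0 0 0" --pt "-1 0 0 0 0 0 0" --pt "-1 0 0 0 0 0 0"

```text
time: 20.5
tool_pos: [542.1, 194.7, 141.5]
tcp_rot: [180.0, 0.0, 1.8]
ft_force: [0.4, 0.1, -1.1]
finger_gap: 34.5
grip_force: 40.3
```

>>> apply_moves --pt "-1 0 0.9 2 0 0 0" --pt "-1 0 0 4 0 0 0" --pt "-1 0 0 4 0 0 0" --pt "-1 0 0 4 0 0 0" --pt "-1 0 0 3 0 0 0" --pt "-1 0 0 3 0 0 0" --pt "-1 0 0 0 0 0 0" --pt "-1 0 0 0 0 0 0"

```text
time: 21.3
tool_pos: [542.1, 193.8, 121.6]
tcp_rot: [180.0, 0.0, 1.8]
ft_force: [-0.6, -1.2, -1.8]
finger_gap: 34.9
grip_force: 40.3
```

>>> apply_moves --pt "-1 0 0 1 0 0 0" --pt "-1 0 0 1 0 0 0" --pt "-1 0 0 1 0 0 0" --pt "-1 0 0 1 0 0 0" --pt "-1 0 0 1 0 0 0" --pt "-1 0 0 1 0 0 0" --pt "-1 0 0 0 0 0 0" --pt "-1 0 0 0 0 0 0"

```text
time: 22.1
tool_pos: [542.1, 193.9, 115.6]
tcp_rot: [-180.0, 0.0, 1.8]
ft_force: [0.2, -0.6, -1.3]
finger_gap: 34.7
grip_force: 40.3
```

>>> apply_moves --pt "-1 0 0 2 0 0 0" --pt "-1 0 0 2 0 0 0" --pt "-1 0 0 2 0 0 0" --pt "-1 0 0 2 0 0 0" --pt "-1 0 0 2 0 0 0" --pt "-1 0 0 2 0 0 0" --pt "-1 0 0 1 0 0 0" --pt "-1 0 0 0 0 0 0"

```text
time: 22.9
tool_pos: [542.0, 193.8, 102.3]
tcp_rot: [180.0, 0.0, 1.8]
ft_force: [-0.0, 0.6, -0.7]
finger_gap: 34.5
grip_force: 40.3
```

>>> apply_moves --pt "-1 0 0 1 0 0 0" --pt "-1 0 0 0.5 0 0 0" --pt "-1 0 0 0.5 0 0 0" --pt "-1 0 0 0 0 0 0" --pt "-1 0 0 0 0 0 0" --pt "-1 0 0 0 0 0 0" --pt "-1 0 0 0 0 0 0" --pt "-1 0 0 0 0 0 0"

```text
time: 23.7
tool_pos: [542.2, 193.9, 100.6]
tcp_rot: [180.0, -0.0, 1.8]
ft_force: [-0.6, 0.0, -2.2]
finger_gap: 34.8
grip_force: 40.3
```

>>> apply_moves --pt "-1 0 0 0.5 0 0 0" --pt "-1 0 0 0.5 0 0 0" --pt "-1 0 0 0.2 0 0 0" --pt "-1 0 0 0 0 0 0" --pt "-1 0 0 0 0 0 0" --pt "-1 0 0 0 0 0 0" --pt "-1 0 0 0 0 0 0" --pt "-1 0 0 0 0 0 0"

```text
time: 24.5
tool_pos: [542.3, 193.9, 100.1]
tcp_rot: [-180.0, -0.0, 1.8]
ft_force: [-3.1, -1.5, 5.2]
finger_gap: 34.7
grip_force: 40.8
```

Contact on the spool. Release, rise and look.

>>> apply_moves --pt "-0.1 0 0 0 0 0 0" --pt "0.3 0 0 0 0 0 0" --pt "0.6 0 0 0 0 0 0" --pt "0.6 0 0 0 0 0 0" --pt "0.6 0 0 0 0 0 0" --pt "0.6 0 0 0 0 0 0" --pt "0.6 0 0 0 0 0 0" --pt "0.6 0 0 0 0 0 0"

```text
time: 25.3
tool_pos: [542.2, 193.9, 99.4]
tcp_rot: [-180.0, -0.0, 1.8]
ft_force: [-0.1, -0.1, -0.0]
finger_gap: 68.0
grip_force: 0.0
```

>>> apply_moves --pt "0.6 0 0 -8 0 0 0" --pt "0.6 0 0 -20 0 0 0" --pt "0.6 0 0 -30 0 0 0" --pt "0.6 0 0 -30 0 0 0" --pt "0.6 -35 15 -20 0 0 0" --pt "0.6 -40 35 -12 0 0 0" --pt "0.6 -35 30 0 0 0 0" --pt "0.6 0 0 0 0 0 0"

```text
time: 26.1
tool_pos: [434.5, 111.0, 218.5]
tcp_rot: [179.9, 0.1, 1.7]
ft_force: [0.8, 0.0, 0.2]
finger_gap: 68.0
grip_force: 0.0
```

>>> apply_moves --pt "0.6 0 0 0 0 0 0" --pt "0.6 0 0 0 0 0 0" --pt "0.6 0 0 0 0 0 0" --pt "0.6 0 0 0 0 0 0" --pt "0.6 0 0 0 0 0 0" --pt "0.6 0 0 0 0 0 0" --pt "0.6 0 0 0 0 0 0" --pt "0.6 0 0 0 0 0 0"

```text
time: 26.9
tool_pos: [438.0, 113.4, 218.3]
tcp_rot: [-180.0, 0.0, 1.8]
ft_force: [0.2, -0.1, -0.3]
finger_gap: 68.2
grip_force: 0.0
```

Run:
```python
from h import *; from bench import r
o=save(r,['wrist'],'i'); d=o['wrist']; s=d['s']; print(s['tool_pos'],s['tcp_rot'],s['ft_force'],s['finger_gap'],s['joint_pos'].round(1))
u,v,ax,z=disc(d,[540,193],116,132,26); print('keeper',u,v,ax,z,at_z(d,u,v,124))
u,v,ax,z=disc(d,[540,193],90,102,40); print('spool',z)
C=cloud(d); m=(C[...,2]>131)&(C[...,2]<143)&(abs(C[...,0]-490)<20)&(abs(C[...,1]-60)<25)
q=C[m]; print('tab top',len(q),q.mean(0),q.min(0),q.max(0), np.argwhere(m).mean(0))
cv2.imwrite('pics/i_big.png',cv2.resize(d['color'],(800,600),interpolation=cv2.INTER_CUBIC))
```

```text
[437.95711546 113.43494207 218.31801323] [-1.79999221e+02  1.30763690e-02  1.82225993e+00] [ 0.19368192 -0.08831017 -0.33924055] 68.24548608996781 [  8.  -15.7 108.7   0.   87.   96.2]
keeper 151.82875061035156 53.99343490600586 (48.52315139770508, 54.52680969238281) 123.19234652363852 [539.98202173 190.96868069 124.        ]
spool 95.42284334005066
tab top 326 [487.6680867   53.71258828 134.8607474 ] [482.10346069  44.32081083 131.06452778] [492.66594349  61.48552993 138.15522079] [135.37116564 340.14110429]
```

View pics/i_big.png

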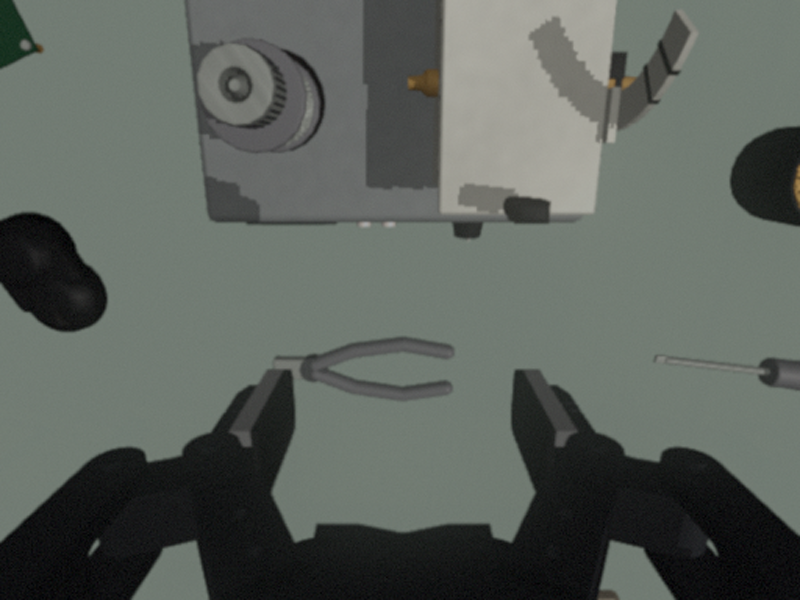

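The view shows the keeper flat on the spool, flush with the post's tip, at (237,85). The plate's front corners are at (440,212) and (595,212), the tab at (505-550, 196-222).

Run:
```python
from h import *
k=lambda u,v:(.64*(u+.5)-.5,.64*(v+.5)-.5)
d=pickle.load(open('i.pkl','rb'))['wrist']
print('plate',at_z(d,*k(440,212),103.5),at_z(d,*k(595,212),103.5),'top back',at_z(d,*k(443,40),103.5),at_z(d,*k(608,60),103.5))
for tag in 'dfgi':
    d=pickle.load(open(tag+'.pkl','rb'))['wrist']; C=cloud(d); g=cv2.cvtColor(d['color'],6)
    m=(C[...,2]>133.5)&(C[...,2]<140)&(abs(C[...,0]-490)<20)&(abs(C[...,1]-56)<25)
    q=C[m]; print(tag,len(q),q.mean(0).round(1),np.percentile(q,[5,95],0).round(1).tolist())
C=cloud(d); m=(abs(C[...,0]-487)<4)&(C[...,2]>98)&(C[...,2]<109)&(abs(C[...,1]-56)<60); q=C[m]; print('plate y',q[:,1].min(),q[:,1].max(),q[:,2].mean())
m=(abs(C[...,1]-75)<6)&(C[...,2]>98)&(C[...,2]<109); q=C[m]; print('plate x',q[:,0].min(),q[:,0].max())
```

```text
plate [482.43245687  93.95583346 103.5       ] [485.16380664  11.37030973 103.5       ] top back [565.28291824  96.79106358 103.5       ] [559.40801851  15.28259998 103.5       ]
d 246 [487.5  54.  135.4] [[483.2, 47.1, 133.7], [491.8, 60.5, 136.9]]
f 274 [487.3  54.5 135.3] [[482.5, 47.3, 133.7], [491.8, 61.0, 136.9]]
g 267 [487.3  54.1 135.4] [[483.0, 46.7, 133.7], [491.7, 60.9, 136.8]]
i 267 [487.8  53.4 135.3] [[483.6, 46.5, 133.8], [492.1, 60.1, 136.7]]
plate y 11.671301271236658 95.22426707419761 102.91027151781468
plate x 482.14522897460455 583.8107660010589
```

>>> apply_moves --pt "0.05 15 20 0 0 0 0" --pt "0.05 20 25 0 0 0 0" --pt "0.05 12.5 15 0 0 0 0" --pt "0.05 0 0 20 0 0 0" --pt "0.05 0 0 30 0 0 0" --pt "0.05 0 0 20 0 0 0" --pt "0.05 0 0 0 0 0 0" --pt "0.05 0 0 0 0 0 0"

```text
time: 27.75
tool_pos: [487.2, 54.9, 148.7]
tcp_rot: [-180.0, 0.0, 1.8]
ft_force: [0.5, -0.0, -0.1]
finger_gap: 45.1
grip_force: 0.0
```

>>> apply_moves --pt "0.05 0 0 10 0 0 0" --pt "0.05 0 0 10 0 0 0" --pt "0.05 0 0 10 0 0 0" --pt "0.05 0 0 8 0 0 0" --pt "0.05 0 0 0 0 0 0" --pt "0.05 0 0 0 0 0 0" --pt "0.05 0 0 0 0 0 0" --pt "0.05 0 0 0 0 0 0"

```text
time: 28.55
tool_pos: [487.7, 54.9, 111.0]
tcp_rot: [-180.0, -0.1, 1.8]
ft_force: [-0.4, 0.3, -0.4]
finger_gap: 45.2
grip_force: 0.0
```

>>> apply_moves --pt "0.05 0 0 2.5 0 0 0" --pt "-0.5 0 0 0 0 0 0" --pt "-1 0 0 0 0 0 0" --pt "-1 0 0 0 0 0 0" --pt "-1 0 0 0 0 0 0" --pt "-1 0 0 0 0 0 0" --pt "-1 0 0 0 0 0 0" --pt "-1 0 0 0 0 0 0" --squeeze 60

```text
time: 29.35
tool_pos: [487.3, 54.4, 108.0]
tcp_rot: [179.9, 0.0, 1.8]
ft_force: [-1.6, -5.0, 1.8]
finger_gap: 14.8
grip_force: 58.5
```

Gripped. Swinging the cover up about its hinge, the tool turning with it.

>>> apply_moves --pt "-1 0.3 0 -2.04 0 -0.2 0" --pt "-1 0.35 0 -4.08 0 -0.4 0" --pt "-1 0.35 0 -4.08 0 -0.4 0" --pt "-1 0.35 0 -4.08 0 -0.4 0" --pt "-1 0.35 0 -4.08 0 -0.4 0" --pt "-1 0.2 0 -2.04 0 -0.2 0" --pt "-1 0 0 0 0 0 0" --pt "-1 0 0 0 0 0 0"

```text
time: 30.15
tool_pos: [490.0, 54.4, 127.4]
tcp_rot: [179.9, 10.1, 1.8]
ft_force: [-3.0, -5.3, -0.7]
finger_gap: 14.8
grip_force: 58.7
```

>>> apply_moves --pt "-1 0.35 0 -4.08 0 -0.4 0" --pt "-1 0.5 0 -6.11 0 -0.6 0" --pt "-1 0.5 0 -6.11 0 -0.6 0" --pt "-1 0.5 0 -6.11 0 -0.6 0" --pt "-1 0.5 0 -6.11 0 -0.6 0" --pt "-1 0.35 0 -4.08 0 -0.4 0" --pt "-1 0 0 0 0 0 0" --pt "-1 0 0 0 0 0 0"

```text
time: 30.95
tool_pos: [501.7, 54.8, 157.6]
tcp_rot: [179.9, 26.2, 1.8]
ft_force: [-4.1, -5.5, -0.9]
finger_gap: 14.7
grip_force: 58.7
```

>>> apply_moves --pt "-1 0.35 0 -4.08 0 -0.4 0" --pt "-1 0.35 0 -4.08 0 -0.4 0" --pt "-1 0.35 0 -4.08 0 -0.4 0" --pt "-1 0.35 0 -4.08 0 -0.4 0" --pt "-1 0.35 0 -4.08 0 -0.4 0" --pt "-1 0 0 0 0 0 0" --pt "-1 0 0 0 0 0 0" --pt "-1 0 0 0 0 0 0"

```text
time: 31.75
tool_pos: [513.3, 55.2, 174.5]
tcp_rot: [179.9, 36.2, 1.8]
ft_force: [-5.2, -5.3, -0.1]
finger_gap: 14.9
grip_force: 58.7
```

>>> apply_moves --pt "-1 0 0 0 0 0 0" --pt "-1 0 0 0 0 0 0" --pt "-1 0 0 0 0 0 0" --pt "-1 0 0 0 0 0 0" --pt "-1 0 0 0 0 0 0" --pt "-1 0 0 0 0 0 0" --pt "-1 0 0 0 0 0 0" --pt "-1 0 0 0 0 0 0"

```text
time: 32.55
tool_pos: [513.3, 55.2, 174.5]
tcp_rot: [179.9, 36.2, 1.8]
ft_force: [-5.6, -5.9, -1.6]
finger_gap: 14.7
grip_force: 58.7
```

Run:
```python
from h import *; from bench import r
o=save(r,['wrist','side','top'],'j'); d=o['wrist']; s=d['s']; print(s['tool_pos'],s['tcp_rot'],s['ft_force'],s['finger_gap'],s['joint_pos'].round(1),s['qd'].round(2))
a=cv2.resize(d['color'],(480,360)); b=cv2.resize(o['side']['color'][140:240,170:280],(310,282),interpolation=cv2.INTER_CUBIC)
c=np.zeros((600,800,3),np.uint8); c[:360,:480]=a; c[:282,482:792]=b
t=cv2.resize(o['top']['color'][140:230,155:275],(310,232),interpolation=cv2.INTER_CUBIC); c[290:522,482:792]=t
w=cv2.resize(d['color'][150:300,150:400],(390,234),interpolation=cv2.INTER_CUBIC); c[364:598,:390]=w
cv2.imwrite('pics/j.png',c)
for n in ('top','side','wrist'):
    C=cloud(o[n]); m=(C[...,0]>495)&(C[...,0]<600)&(C[...,1]>15)&(C[...,1]<98)&(C[...,2]>103)&(C[...,2]<185)&(o[n]['color'].min(-1)>140); q=C[m]
    if len(q)>30:
        k=np.linalg.lstsq(np.c_[q[:,:2],np.ones(len(q))],q[:,2],rcond=None)[0]
        for _ in range(6):
            g=abs(np.c_[q[:,:2],np.ones(len(q))]@k-q[:,2])<4; k=np.linalg.lstsq(np.c_[q[g,:2],np.ones(g.sum())],q[g,2],rcond=None)[0]
        print(n,'plate angle',np.degrees(np.arctan(-k[0])),g.sum(),len(q))
```

```text
[513.29904862  55.22080876 174.51513868] [179.94219422  36.17477504   1.76398985] [-5.58567507 -5.89308837 -1.55390779] 14.730731911543346 [  0.9  32.2  68.3  -0.7 115.7  89. ] [ 0.04 -0.12 -0.01  0.09  0.13 -0.05]
wrist plate angle 35.78890535928738 26232 26232
```

View pics/j.png

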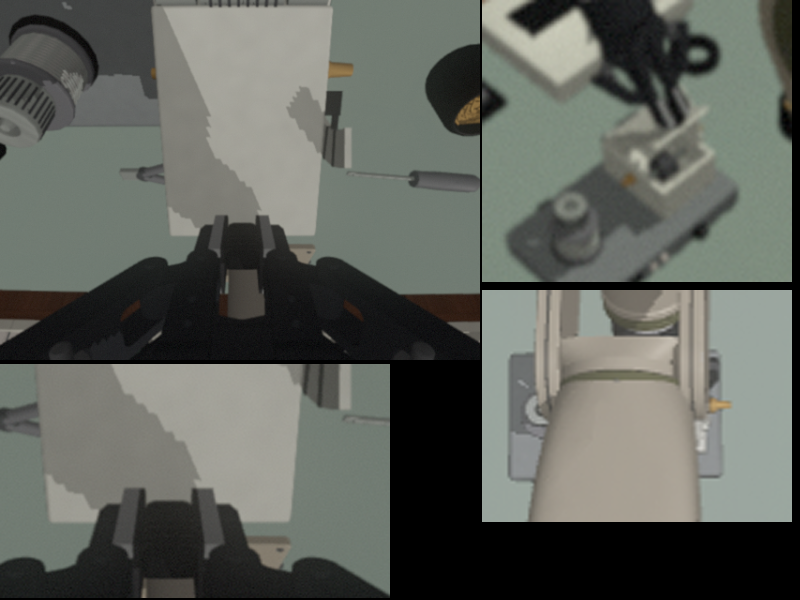

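The tab at (240,240) is held between the pads and the cover is raised. The depth fit puts the plate at 35.8°, between the lines, and it is steady. The loaded spool and keeper stand on the post at upper left. Handing in.

```bash
python3 -c "
from bench import r; print(r.hand_in())"
```

```text
the job is handed in; nothing more can be done
None
```

The job is handed in (no verdict came back): the spool is home on its seat with the keeper ring flat on top, and the arm is holding the cover steady at about 36° open, between the two lines.

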